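# Discard a rejected culture dish through the bin's swing flap

### The arm

A 6-joint arm with a two-finger parallel gripper is mounted at the origin on the work surface. World frame = base frame: x ahead of the robot, y to its left, z up, the work surface at z = 0. Lengths are in m, angles in degrees, forces in N, time in s.
With the tool pointing down it reaches from about 0.4 to 0.825 m from the base axis. Payload 7 kg.
Tool frame: the origin (TCP) lies at the very end of the fingers, on their centre line; the grasp point (between the pads) lies 19 mm behind it; z points along the fingers, y is the line along which they close (so a half turn about z gives the same grasp; the last joint's range is limited). The gripper opens to 88 mm and grips with 3 to 60 N. Pads are 19 mm wide; open, the fingers measure 130 mm over their backs; the gripper's body (78 mm by 193 mm) begins 47 mm behind the grasp point.
Start: joints at [89.444, 20.546, 0.682, 0, -70.136, -16.507], TCP at [0.198, 0.645, 0.227] pointing down, gripper open.
Joint ranges: [-176.03, 176.03], [-82.01, 121.73], [-58.28, 71.71], [-173.87, 95.51], [-174.79, -0.11], [-173.66, 173.66]. Speed limits (degrees/s): [136.94, 136.94, 172.46, 180, 180, 180].

### API

Orientations are given as [roll, pitch, yaw] about the fixed x, y, z axes, in that order (R = Rz(yaw) Ry(pitch) Rx(roll)).
In Python, from plant import get_state, imaging, r, finder gives the robot as it stands.
- The arm moves only by the shell command python3 -m handwheel 'ROWS' [FORCE]. ROWS is JSON, a list of rows, each a list of 5 numbers: the closure, from 0 (fully open) to 1 (shut), then the shift along the world's x, y, z in cm, then the turn about the world's z in degrees. A call has 1 to 8 rows; each row is the pose to reach, as a shift and turn from the pose commanded when the call began; what a row does not reach only later rows make up. A row lasts 1/8 s, in which the tool goes at most 62.5 mm and 10.7 degrees, less where a joint would pass 70% of its speed; a pose out of reach is approached as far as the arm can. A call with a gripper value outside its range is refused whole. The fingers move at their own pace and stop on an object; FORCE is the grip in N (left out, the last holds). Time passes only in rows, so rows that repeat a pose let the fingers close. It gives the time, the measured TCP pose, the force, the opening and the grip force at its end, in the units of the state.
- get_state(): the state, without advancing time (a new reading comes with each control period).
- imaging.capture(name): name is "scene" or "top"; returns (picture, depth): 384x512x3 uint8, red, green, blue; 384x512 float32, m along the optical axis (not along the pixel's ray), 0 where there is no reading.
- imaging.get_calibration(name): a dict with "fx", "fy", "cx", "cy" (pixels), "rvec" (rotation vector, rad) and "tvec" (3), from world to camera coordinates, as OpenCV has them. Camera axes: x right, y down, z forward; pixel columns grow to the right and rows downward; lengths in m; the calibration is good to about 2 mm. A picture is of the moment at which its call begins. get_calibration takes no time and is no camera call.
- r.close_job(): hands the job in; it is judged then, once.
Trained networks look in the newest picture that a camera, given by its name, has taken for a name from the list of things; names that differ only in an ending like _2 or _b are one class to them, and where a whole thing is asked for, a point or a joint stands for the part that bears it (a point fixed in the world has none). Each returns a list of dicts, best first, with "p" (0 to 1); they miss things now and then, are a little off and sometimes report something else, mostly with a low value. They report only what shows in the picture. A call takes as long as a camera call.
- finder.cut_out(camera, query): "region" (384x512 bool, what is visible of it) and "pixel" ([column, row] in pixels, amid what is visible of it).
The state is a dict: "time_s": time; "joints": joint angles; "qd": joint speeds; "joint_torque": joint torques, N m; "tcp_pos": TCP position; "eef_rot": TCP orientation; "contact_force": force on the tool from outside, world axes, zero at the start; "moment": the same for the moment, N m; "gripper_width": finger opening in m; "gripper_force": force on a finger pad.
Only numpy, scipy, OpenCV 4.12 (cv2) and the standard library are available. Lean on these libraries where they do the work, as an engineer would, in place of code of your own. Each camera call takes 0.05 s, during which the arm holds its last target. There are 200 camera calls.

### The job

The large culture dish on the ledge of the white discard bin is rejected, but a sample bottle stands between it and the bin's flap. First set the bottle upright on the bare half of the steel instrument tray without tipping it. Then push the dish along the ledge and through the swing flap, gently (never over 20 N on the glass), until it drops into the collecting box and the flap has swung shut again.

Things in the scene. Friction and masses are not known exactly. Their poses are not given: they have to be found in the camera images.
- bin: White plastic discard bin with a grey ledge, fixed. Origin on the table under the middle of the flap's closed plane; x points away from the robot, into the bin. In front a flat ledge, top 80 mm above the table (x -200 to +40, y -130 to +130 mm). At x = 0 an 8 mm panel stands on it with an opening 120 mm wide, 68 mm high, closed by the flap; the lintel and wire roof end 155 mm above the table.
- sill (a point): Edge inside the bin where the ledge ends and the collecting box begins: bin x = 40, y = 0, z = 80 mm. A vertical finger cannot pass the lintel far enough to push the dish over it; a tool leaning about 45 degrees, tips forward, can (tips 25 to 30 mm past the flap plane).
- box_floor (a point): Middle of the collecting box's floor: bin x = 115, y = 0, z = 6 mm. Inside, the box reaches from x = 40 to 190 and y = -90 to +90 mm. Its roof is a wire grid and its walls are closed: the flap is the only way in.
- flap (a joint): Swing flap, a grey plate 114 mm wide, 64 mm high, 3 mm thick, hinged along its top edge 148 mm above the table; 0 = hanging shut, grows to 1.5 rad as it is pushed inward. It is light (25 g) and falls shut by itself.
- dish: The rejected culture dish: flat round closed glass dish, 90 mm diameter, 18 mm high, about 110 g, pale disc inside, too wide to grip. Lies on the ledge nearer the robot. Origin in the centre of its underside, z along its axis.
- bottle: White plastic sample bottle, 48 mm diameter, 100 mm high with its grey cap, about 160 g, standing on the ledge between dish and flap; full width up to about 60 mm height. Origin in the centre of its underside, z up the bottle.
- tray: Low steel instrument tray, fixed, 240 mm (its x) by 170 mm (y), rim 18 mm high, walls 3 mm, floor 3 mm thick. Stands left or right of the bin (the hot plate is on the other side). Forceps and a rod lie in its half nearer the robot (x below 0); its far half (x above 0) is bare. Origin at the centre of its underside.
- tray_spot (a point): Middle of the tray's bare half, on the tray floor: tray x = 55 mm, y = 0, 3 mm above the table.
- hotplate: Hot plate with a lidded pan, fixed, 230 x 190 mm, 111 mm high to the lid's knob; on the other side of the bin from the tray. Origin at the centre of its underside.
- small_dish: Small culture dish that stays: 56 mm diameter, 15 mm high, on the ledge's left part (bin y about +95 mm). Origin in the centre of its underside.
- amber_bottle: Bystander: brown glass bottle, 64 mm diameter, 150 mm high, left of the bin. Origin in the centre of its underside.
- jar: Bystander: specimen jar, 70 mm diameter, 85 mm high. Origin in the centre of its underside.
- beaker: Bystander: glass beaker, 72 mm diameter, 95 mm high, right of the bin. Origin in the centre of its underside.
- tube_rack: Bystander: white rack with capped tubes, 70 x 140 mm, 102 mm high. Origin in the centre of its underside.
- dish_stack: Bystander: stack of four clean dishes, 90 mm diameter, 67 mm high. Origin in the centre of its underside.

How it is judged:
By the outcome, as a careful person would: the job done as asked, in the order asked, and still so for the second after the job is handed in, with the robot touching nothing.
It also fails if it takes over 56 s, if anything falls off the work surface, if the arm or the gripper's body presses on something with over 40 N, if the wrist force passes 120 N, or if a joint passes its speed limit or range.

## Working session

There is one attempt and no reset: what is moved stays moved. The work goes in short steps, Python scripts to look and compute and a shell command to move; the robot and the scene stay as the last step left them, time stands still between calls to the robot, and variables do not carry over. Pictures are saved under pics/ and viewed, at most 10 in all, crops included, and the job is handed in when it is done.

```bash
ls; mkdir -p pics
cat > h.py <<'E'
import numpy as np, cv2
from plant import get_state, imaging, r, finder
def cap(n):
    p,d=imaging.capture(n); return p,d
def world(n,d,mask=None):
    c=imaging.get_calibration(n); R=cv2.Rodrigues(np.array(c['rvec'],float))[0]; t=np.array(c['tvec'],float).ravel()
    v,u=np.indices(d.shape); P=np.stack([(u-c['cx'])/c['fx']*d,(v-c['cy'])/c['fy']*d,d],-1)
    W=(P-t)@R
    return W
E
python3 - <<'E'
from h import *
out=[]
for n in('scene','top'):
    p,d=cap(n); cv2.imwrite(f'pics/{n}0.png',p[:,:,::-1]); W=world(n,d)
    for q in ('bin','dish','bottle','tray','small_dish') if n=='top' else ('bottle','dish'):
        for x in finder.cut_out(n,q)[:2]:
            m=x['region']&(d>0); w=W[m]
            print(n,q,round(x['p'],2),x['pixel'],m.sum(),'med',np.median(w,0).round(3),'lo',np.percentile(w,2,axis=0).round(3),'hi',np.percentile(w,98,axis=0).round(3))
s=get_state(); print(s['time_s'],s['tcp_pos'],s['eef_rot'])
E
```

```text
pics
scene bottle 0.8 [277.8, 181.9] 462 med [0.584 0.031 0.145] lo [0.545 0.004 0.085] hi [0.598 0.048 0.181]
scene dish 0.84 [283.4, 164.7] 731 med [0.486 0.004 0.097] lo [ 0.443 -0.038  0.082] hi [0.522 0.045 0.101]
scene dish 0.74 [184.6, 172.6] 760 med [ 0.629 -0.241  0.064] lo [ 0.598 -0.271  0.01 ] hi [ 0.664 -0.205  0.096]
top bin 0.88 [269.0, 180.3] 9802 med [ 0.632 -0.006  0.081] lo [ 0.437 -0.127  0.003] hi [0.828 0.119 0.157]
top dish 0.61 [263.7, 227.8] 731 med [0.487 0.001 0.099] lo [ 0.447 -0.036  0.093] hi [0.528 0.039 0.105]
top bottle 0.81 [256.0, 203.2] 253 med [0.568 0.022 0.151] lo [0.552 0.001 0.101] hi [0.596 0.044 0.184]
top tray 0.92 [377.7, 263.6] 4579 med [ 0.397 -0.342  0.005] lo [ 0.283 -0.428 -0.002] hi [ 0.516 -0.254  0.02 ]
top small_dish 0.64 [234.9, 200.2] 283 med [0.576 0.089 0.096] lo [0.551 0.065 0.085] hi [0.602 0.115 0.101]
0.45 [0.19803098 0.64521434 0.22647905] [ 1.79990618e+02 -1.27009178e-03 -1.70619230e+01]
```

```bash
python3 -c "
import cv2
print(cv2.imread('pics/top0.png').shape)"
```

```text
(384, 512, 3)
```

View pics/top0.png

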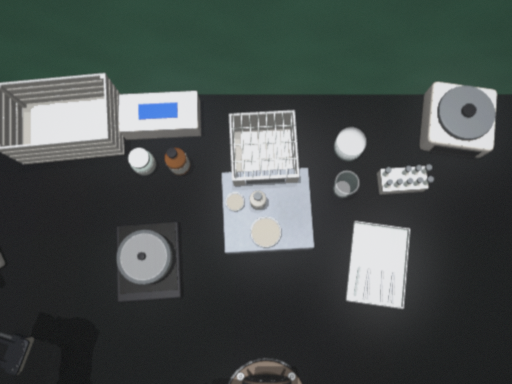

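View pics/scene0.png

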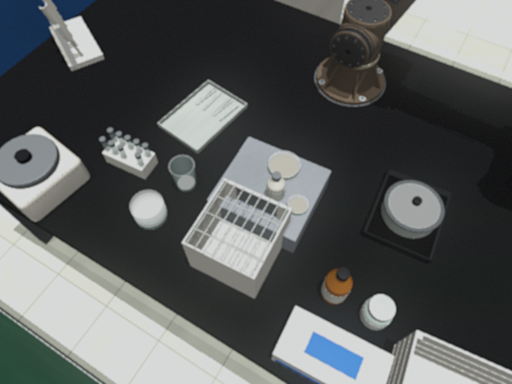

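The top view shows the bin at about (265,150) with its ledge at (222–312, 170–250). The bottle is at (258,200), the dish at (266,232), the tray on the right at (378,264) and the hot plate on the left. Next I'll fit precise poses.

```bash
cat > fit.py <<'E'
from h import *
def rect(pts):
    c,s,a=cv2.minAreaRect((pts*1000).astype(np.float32)); return np.round(c,1),np.round(s,1),round(a,2)
def circ(n,q,z0,z1,best=0):
    p,d=cap(n); W=world(n,d); o=finder.cut_out(n,q)
    if not o: return None
    m=o[best]['region']&(d>0); w=W[m]; w=w[(w[:,2]>z0)&(w[:,2]<z1)]
    return o[best]['p'],len(w),cv2.minEnclosingCircle((w[:,:2]*1000).astype(np.float32)),w.mean(0).round(4)
E
python3 - <<'E'
from fit import *
for n in('top','scene'):
    p,d=cap(n);W=world(n,d)
    lm=(abs(W[...,2]-.08)<.006)&(W[...,0]>.38)&(W[...,0]<.7)&(abs(W[...,1])<.2)&(d>0)
    lm=cv2.morphologyEx(lm.astype(np.uint8),cv2.MORPH_OPEN,np.ones((3,3)))>0
    w=W[lm]; print(n,'ledge',rect(w[:,:2]),len(w))
    hi=(abs(W[...,2]-.153)<.006)&(W[...,0]>.55)&(W[...,0]<.9)&(abs(W[...,1])<.2)
    w=W[hi]; print(n,'roof',rect(w[:,:2]),len(w),w[:,:].min(0))
    t=finder.cut_out(n,'tray')
    if t: w=W[t[0]['region']&(d>0)]; print(n,'tray',t[0]['p'],rect(w[:,:2]))
    for q in('beaker','tube_rack','jar'):
        t=finder.cut_out(n,q)
        if t: w=W[t[0]['region']&(d>0)]; print(n,q,t[0]['p'],np.percentile(w,3,axis=0).round(3),np.percentile(w,97,axis=0).round(3))
    print('cap',circ(n,'bottle',.17,.19)); print('body',circ(n,'bottle',.1,.145)); print('dish',circ(n,'dish',.09,.106)); print('dish',circ(n,'small_dish',.09,.106))
E
```

```text
top ledge (array([555.1,  -4.1]), array([240.8, 260.3]), 3.09) 4637
top roof (array([695. ,   3.5]), array([273.4, 189.9]), 3.16) 1273 [ 0.55692704 -0.09291283  0.14710494]
top tray 0.69 (array([ 397.5, -342.7]), array([176.8, 240.3]), 81.84)
top beaker 0.56 [ 0.6   -0.271  0.001] [ 0.664 -0.208  0.098]
top tube_rack 0.72 [ 0.617 -0.487  0.011] [ 0.684 -0.354  0.105]
top jar 0.66 [0.678 0.347 0.007] [0.739 0.405 0.09 ]
cap (0.51, 57, ((575.4861450195312, 23.16468048095703), 11.664848327636719), array([0.5753, 0.0224, 0.18  ]))
body (0.6, 50, ((564.2679443359375, 23.858272552490234), 20.134403228759766), array([0.5565, 0.0229, 0.1279]))
dish (0.8, 749, ((486.8728942871094, 0.20455406606197357), 45.028778076171875), array([4.867e-01, 3.000e-04, 9.880e-02]))
dish (0.58, 263, ((575.7236328125, 90.7181396484375), 27.982481002807617), array([0.5755, 0.091 , 0.0959]))
scene ledge (array([551.5,  -2.8]), array([241.3, 260. ]), 3.17) 4122
scene roof (array([693.2,   4.6]), array([267.5, 191.4]), 3.37) 1887 [ 0.55746115 -0.09397206  0.14710948]
scene tray 0.76 (array([ 386.9, -345.8]), array([195.8, 258. ]), 82.27)
scene beaker 0.85 [ 0.598 -0.271  0.   ] [ 0.663 -0.206  0.096]
scene tube_rack 0.76 [ 0.624 -0.482  0.009] [ 0.689 -0.351  0.103]
scene jar 0.88 [0.684 0.351 0.012] [0.743 0.408 0.087]
cap (0.74, 68, ((573.8711547851562, 23.917984008789062), 11.705982208251953), array([0.5754, 0.025 , 0.178 ]))
body (0.82, 191, ((575.307373046875, 25.71331787109375), 23.948036193847656), array([0.5887, 0.0322, 0.1259]))
dish (0.7, 678, ((485.18255615234375, 0.5932878851890564), 46.026756286621094), array([0.4835, 0.0026, 0.0974]))
dish (0.85, 278, ((574.8696899414062, 92.32726287841797), 26.95989990234375), array([0.5742, 0.094 , 0.0945]))
```

```bash
python3 -m handwheel '[[0,4,-7,1,3],[0,7,-12,1,5],[0,10,-17,1,8],[0,13,-22,1,10],[0,16,-27,1,12],[0,19,-32,1,14],[0,22,-37,1,16],[0,25,-42,1,18]]' 15
```

```text
time_s: 2.75
tcp_pos: [0.4488, 0.2236, 0.2371]
eef_rot: [-180.0, -0.0, 1.0]
contact_force: [1.0, 0.1, 0.3]
gripper_width: 0.0876
gripper_force: 0.0
```

```bash
python3 -m handwheel '[[0,4,-6,0,1],[0,7,-12,0,2],[0,10,-17,0,2],[0,12.7,-20.1,0,2],[0,12.7,-20.1,0,2],[0,12.7,-20.1,0,2],[0,12.7,-20.1,0,2],[0,12.7,-20.1,0,2]]'; python3 -m handwheel '[[0,0,0,-4,0],[0,0,0,-7,0],[0,0,0,-9.5,0],[0,0,0,-11.9,0],[0,0,0,-11.9,0],[0,0,0,-11.9,0]]'
```

```text
time_s: 3.75
tcp_pos: [0.5748, 0.0252, 0.2369]
eef_rot: [-180.0, -0.0, 3.0]
contact_force: [-0.7, -0.2, 0.8]
gripper_width: 0.0874
gripper_force: 0.0
time_s: 4.5
tcp_pos: [0.5756, 0.0248, 0.1187]
eef_rot: [-180.0, -0.1, 3.0]
contact_force: [0.6, 0.0, 0.9]
gripper_width: 0.0876
gripper_force: 0.0
```

Run:
```python
from h import *
p,d=cap('scene'); cv2.imwrite('pics/s1.png',cv2.resize(p[90:250,180:360,::-1],None,fx=4,fy=3.5))
```

```text
(no output)
```

View pics/s1.png

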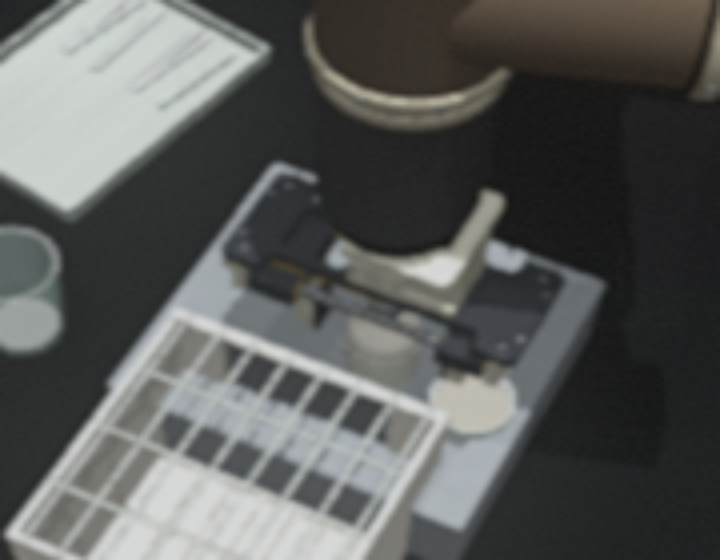

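The bottle at crop (380,350) stands centred between the open fingers. Closing now.

```bash
python3 -m handwheel '[[0.3,0,0,0,0],[0.4,0,0,0,0],[0.5,0,0,0,0],[0.7,0,0,0,0],[0.7,0,0,0,0],[0.7,0,0,0,0],[0.7,0,0,0,0]]' 15; python3 -m handwheel '[[0.7,0,0,1,0],[0.7,0,0,3,0],[0.7,0,0,6,0],[0.7,0,0,9,0],[0.7,0,0,10,0],[0.7,0,0,10,0]]'
```

```text
time_s: 5.42
tcp_pos: [0.5751, 0.0242, 0.1176]
eef_rot: [180.0, 0.0, 2.9]
contact_force: [0.1, -2.2, 1.1]
gripper_width: 0.0475
gripper_force: 15.0
time_s: 6.18
tcp_pos: [0.5751, 0.0244, 0.2179]
eef_rot: [-180.0, -0.1, 2.9]
contact_force: [-1.3, 0.4, -1.5]
gripper_width: 0.0477
gripper_force: 15.0
```

```bash
python3 -m handwheel '[[0.7,-0.7,-2,0,0],[0.7,-2,-6,0,-2],[0.7,-3.5,-11,0,-4],[0.7,-5.3,-16,0,-6],[0.7,-6.9,-21,0,-8],[0.7,-8.6,-26,0,-10],[0.7,-10,-31,0,-11],[0.7,-11.4,-34.8,0,-11]]'; python3 -m handwheel '[[0.7,-0.9,-2.7,0,0],[0.7,-0.9,-2.7,-3,0],[0.7,-0.9,-2.7,-7,0],[0.7,-0.9,-2.7,-11,0],[0.7,-0.9,-2.7,-14,0],[0.7,-0.9,-2.7,-16,0],[0.7,-0.9,-2.7,-16.5,0],[0.7,-0.9,-2.7,-16.5,0]]'
python3 - <<'E'
from h import *
p,d=cap('scene'); cv2.imwrite('pics/s2.png',cv2.resize(p[30:190,100:320,::-1],None,fx=3.6,fy=3.6))
E
```

```text
time_s: 7.18
tcp_pos: [0.4589, -0.3257, 0.2161]
eef_rot: [-180.0, 0.1, -8.2]
contact_force: [0.5, -0.4, -0.9]
gripper_width: 0.0474
gripper_force: 15.0
time_s: 8.18
tcp_pos: [0.4515, -0.3509, 0.0523]
eef_rot: [-180.0, 0.1, -8.1]
contact_force: [0.2, 0.1, -1.4]
gripper_width: 0.0473
gripper_force: 15.0
```

View pics/s2.png

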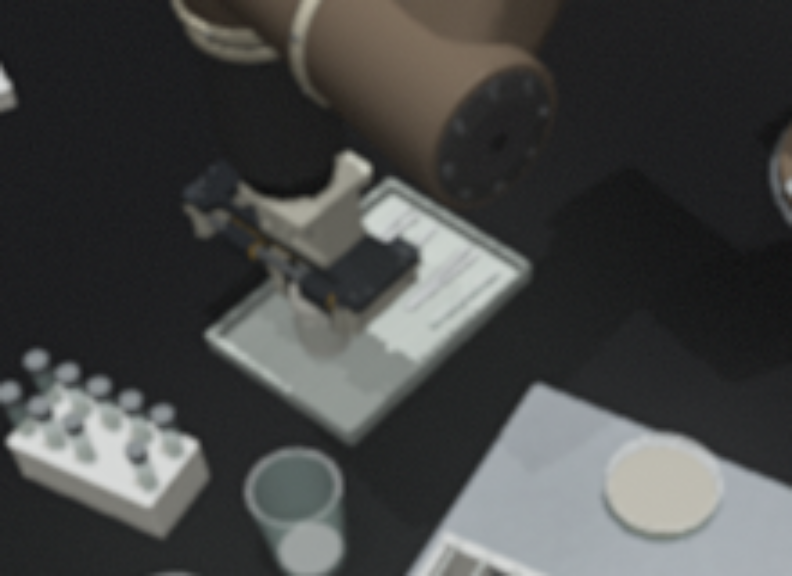

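The bottle at crop (320,325) is held over the bare half. Lowering the last 12 mm gently.

```bash
python3 -m handwheel '[[0.7,0,0,-0.5,0],[0.7,0,0,-0.9,0],[0.7,0,0,-1.0,0],[0.7,0,0,-1.1,0],[0.7,0,0,-1.1,0]]'
```

```text
time_s: 8.85
tcp_pos: [0.4521, -0.3507, 0.0416]
eef_rot: [-180.0, -0.0, -8.1]
contact_force: [0.0, -0.0, -0.8]
gripper_width: 0.0474
gripper_force: 15.0
```

```bash
python3 -m handwheel '[[0.7,0,0,-0.05,0],[0.7,0,0,-0.1,0],[0.7,0,0,-0.1,0]]';  python3 -m handwheel '[[0.4,0,0,0,0],[0.3,0,0,0,0],[0.1,0,0,0,0],[0,0,0,0,0],[0,0,0,0,0],[0,0,0,2,0],[0,0,0,6,0],[0,0,0,11,0]]'; python3 -m handwheel '[[0,0,0,4,0],[0,0,2,5,0],[0,0,6,5,0],[0,0,11,5,0],[0,0,16,5,0],[0,0,16,5,0]]'
python3 - <<'E'
from fit import *
print('cap',circ('scene','bottle',.09,.12)); print('body',circ('scene','bottle',.01,.07));print('dish',circ('scene','dish',.09,.106));print('dish',circ('top','dish',.09,.106))
p,d=cap('scene'); cv2.imwrite('pics/s3.png',cv2.resize(p[60:200,140:340,::-1],None,fx=4,fy=4))
E
```

```text
time_s: 9.22
tcp_pos: [0.4521, -0.3508, 0.0406]
eef_rot: [180.0, -0.0, -8.1]
contact_force: [-0.7, -0.7, -0.2]
gripper_width: 0.0473
gripper_force: 15.0
time_s: 10.22
tcp_pos: [0.4513, -0.3504, 0.1508]
eef_rot: [-180.0, 0.1, -8.1]
contact_force: [0.7, 0.5, 0.1]
gripper_width: 0.0876
gripper_force: 0.0
time_s: 10.98
tcp_pos: [0.4516, -0.1878, 0.2003]
eef_rot: [-180.0, 0.0, -7.8]
contact_force: [0.1, -1.8, 0.0]
gripper_width: 0.0875
gripper_force: 0.0
cap (0.78, 55, ((451.2272644042969, -348.2392578125), 11.849387168884277), array([ 0.4529, -0.3471,  0.0999]))
body (0.54, 220, ((453.3695373535156, -346.33306884765625), 23.994911193847656), array([ 0.4627, -0.3372,  0.0434]))
dish (0.6, 730, ((483.67242431640625, 1.6741375923156738), 46.592994689941406), array([0.4866, 0.0026, 0.0974]))
dish None
```

View pics/s3.png

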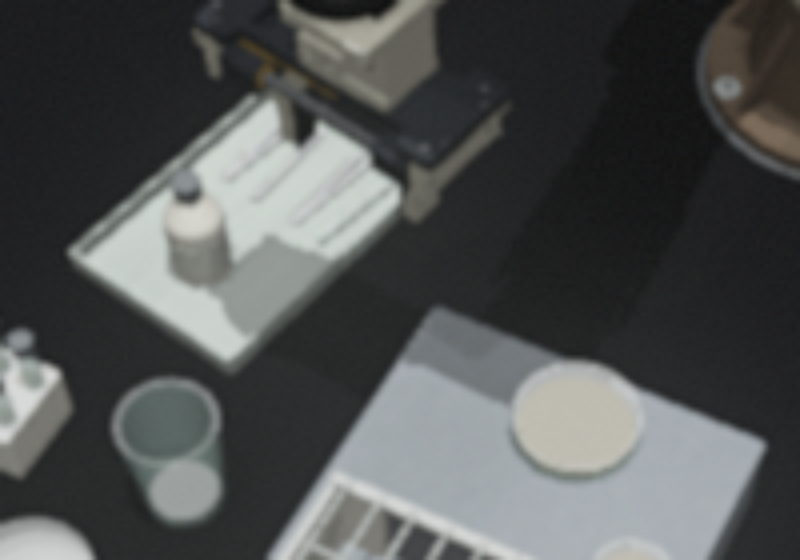

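The bottle stands upright at crop (198,230) in the tray's bare half, and the dish at (577,415) hasn't moved. Next I'll get behind the dish with the fingers about 30 mm apart, so they cradle it.

```bash
python3 -m handwheel '[[0.66,-1,4,0,4],[0.66,-2,9,0,8],[0.66,-3,14,0,11],[0.66,-4,18.6,0,11],[0.66,-4,18.6,0,11],[0.66,-4,18.6,-4,11],[0.66,-4,18.6,-8,11],[0.66,-4,18.6,-8,11]]' 20
```

```text
time_s: 12.42
tcp_pos: [0.4102, -0.0063, 0.1186]
eef_rot: [179.9, 0.3, 2.8]
contact_force: [-0.3, 0.5, 0.2]
gripper_width: 0.0298
gripper_force: 0.0
```

```bash
python3 -m handwheel '[[0.66,0,0.2,-1.5,0],[0.66,0,0.2,-3.2,0],[0.66,0.5,0.2,-3.2,0],[0.66,1.0,0.25,-3.2,0],[0.66,1.5,0.28,-3.2,0],[0.66,1.8,0.3,-3.2,0],[0.66,1.8,0.3,-3.2,0]]'
python3 - <<'E'
from fit import *
print('dish',circ('scene','dish',.09,.102));
p,d=cap('scene'); cv2.imwrite('pics/s4.png',cv2.resize(p[120:230,220:350,::-1],None,fx=6,fy=5))
E
```

```text
time_s: 13.3
tcp_pos: [0.4303, -0.0017, 0.0887]
eef_rot: [-180.0, -0.0, 2.9]
contact_force: [0.1, 0.4, 0.6]
gripper_width: 0.0297
gripper_force: 0.0
dish (0.92, 717, ((484.412841796875, 1.4352021217346191), 46.616050720214844), array([0.4866, 0.0018, 0.0973]))
```

View pics/s4.png

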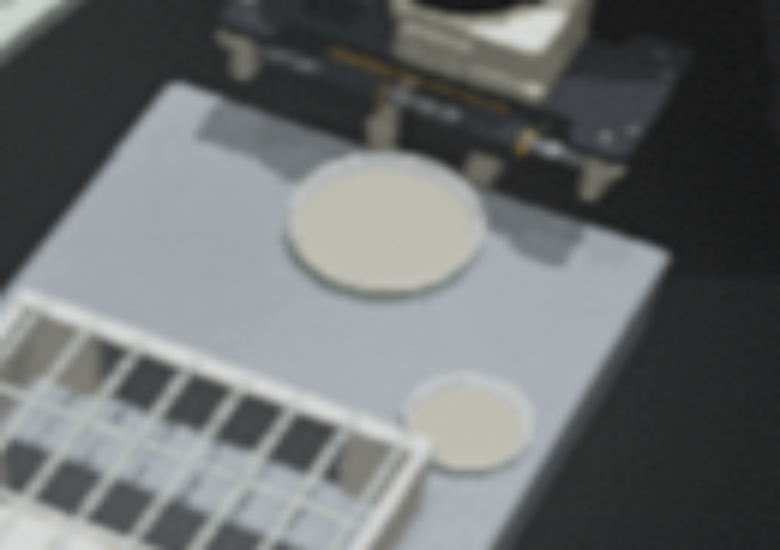

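```bash
python3 -m handwheel '[[0.66,0.3,0,0,0],[0.66,0.6,0,0,0],[0.66,0.9,0,0,0],[0.66,1.2,0,0,0],[0.66,1.6,0,0,0],[0.66,2.2,0,0,0],[0.66,3,-0.1,0,0],[0.66,4,-0.1,0,0]]';  python3 -m handwheel '[[0.66,1.0,0,0,0],[0.66,2,0,0,0],[0.66,3,-0.1,0,0],[0.66,3.7,-0.1,0,0],[0.66,4,-0.1,0,0],[0.66,4,-0.1,0,0]]'
python3 - <<'E'
from fit import *
print('dish',circ('scene','dish',.09,.102),circ('top','dish',.09,.102))
E
```

```text
time_s: 14.45
tcp_pos: [0.4708, -0.0028, 0.0886]
eef_rot: [180.0, -0.0, 2.9]
contact_force: [-0.6, 0.7, 0.2]
gripper_width: 0.0298
gripper_force: 0.4
time_s: 15.2
tcp_pos: [0.5103, -0.0037, 0.0885]
eef_rot: [-180.0, -0.0, 2.9]
contact_force: [0.2, -0.3, -0.5]
gripper_width: 0.0298
gripper_force: 0.0
dish (0.76, 726, ((562.0667724609375, 0.402174174785614), 45.177207946777344), array([0.561 , 0.0011, 0.0974])) None
```

```bash
python3 -m handwheel '[[0.66,-1,-0.05,0.4,0],[0.66,-1,-0.05,0.4,0]]' ; python3 -m handwheel '[[0.66,-5,-0.25,0,0]]'; python3 -c "
from h import *; print(get_state()['qd'])"; python3 -m handwheel '[[0.66,0,0,0,0]]';python3 -m handwheel '[[0.66,0,0,0,0]]'
```

```text
time_s: 15.65
tcp_pos: [0.4993, -0.0042, 0.093]
eef_rot: [-180.0, -0.0, 2.9]
contact_force: [0.3, 0.1, 0.0]
gripper_width: 0.0298
gripper_force: 0.0
time_s: 15.78
tcp_pos: [0.4519, -0.0061, 0.0927]
eef_rot: [180.0, -0.1, 2.9]
contact_force: [-0.6, 1.1, 1.0]
gripper_width: 0.03
gripper_force: 0.0
[ 19.09488765 -38.97230317 -51.36062846  -1.20150014  10.52861624
 -19.13944969]
time_s: 15.9
tcp_pos: [0.4467, -0.0074, 0.0924]
eef_rot: [-180.0, 0.1, 2.9]
contact_force: [0.5, 0.6, -0.0]
gripper_width: 0.0299
gripper_force: 0.0
time_s: 16.02
tcp_pos: [0.4507, -0.0065, 0.0932]
eef_rot: [-180.0, -0.1, 3.0]
contact_force: [0.2, 0.8, 0.5]
gripper_width: 0.0298
gripper_force: 0.0
```

```bash
python3 -m handwheel '[[0.66,2.5,0.15,0,0],[0.66,4.5,0.25,0,0],[0.66,5.6,0.3,0,0],[0.66,6.2,0.35,0,0],[0.66,7,0.4,0,0],[0.66,8,0.45,0,0],[0.66,9,0.5,0,0],[0.66,9.8,0.55,0,0]]'; python3 -m handwheel '[[0.66,0,0,0,0],[0.66,0,0,0,0]]'
python3 - <<'E'
from fit import *
print('dish',circ('scene','dish',.09,.102),circ('top','dish',.09,.102))
p,d=cap('scene'); cv2.imwrite('pics/s5.png',cv2.resize(p[120:230,220:350,::-1],None,fx=6,fy=5))
E
```

```text
time_s: 17.02
tcp_pos: [0.5487, -0.0012, 0.0926]
eef_rot: [-180.0, -0.0, 2.9]
contact_force: [-0.9, -1.1, -0.4]
gripper_width: 0.0304
gripper_force: 0.5
time_s: 17.27
tcp_pos: [0.548, -0.0012, 0.0925]
eef_rot: [-180.0, -0.0, 2.9]
contact_force: [-1.2, 0.0, 0.4]
gripper_width: 0.0297
gripper_force: 0.0
dish (0.76, 362, ((592.7537841796875, 3.3209476470947266), 42.685028076171875), array([0.5803, 0.0029, 0.0975])) None
```

View pics/s5.png

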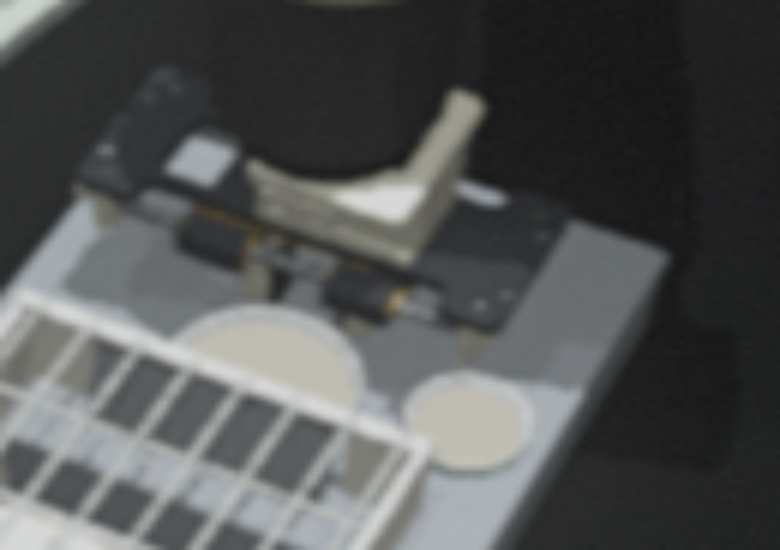

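Dish (270,350) is partly under the lintel and centred. Before pushing on, I'll check how low the feet at the gripper's ends, (100,210) and (470,340), hang above the roof.

Run:
```python
from h import *
p,d=cap('scene'); W=world('scene',d)
np.set_printoptions(suppress=True,precision=3)
for c0,r0 in((298,186),(237,161),(263,176),(279,184)):
    print(c0); 
    for rr in range(r0-4,r0+7,2): print([tuple(W[rr,c].round(3)) for c in (c0-1,c0+1)])
x=W[(abs(W[...,0]-.548)<.06)&(abs(W[...,1])<.13)&(W[...,2]>.115)&(W[...,2]<.2)&(d>0)]
print(np.histogram(x[:,2],bins=np.arange(.115,.2,.005)))
```

```text
298
[(np.float64(0.577), np.float64(0.081), np.float64(0.2)), (np.float64(0.576), np.float64(0.085), np.float64(0.203))]
[(np.float64(0.581), np.float64(0.083), np.float64(0.198)), (np.float64(0.58), np.float64(0.088), np.float64(0.201))]
[(np.float64(0.582), np.float64(0.084), np.float64(0.191)), (np.float64(0.579), np.float64(0.088), np.float64(0.19))]
[(np.float64(0.581), np.float64(0.085), np.float64(0.181)), (np.float64(0.58), np.float64(0.089), np.float64(0.184))]
[(np.float64(0.582), np.float64(0.086), np.float64(0.174)), (np.float64(0.582), np.float64(0.091), np.float64(0.178))]
[(np.float64(0.581), np.float64(0.086), np.float64(0.164)), (np.float64(0.576), np.float64(0.089), np.float64(0.158))]
237
[(np.float64(0.588), np.float64(-0.084), np.float64(0.197)), (np.float64(0.586), np.float64(-0.079), np.float64(0.198))]
[(np.float64(0.591), np.float64(-0.082), np.float64(0.193)), (np.float64(0.589), np.float64(-0.078), np.float64(0.194))]
[(np.float64(0.59), np.float64(-0.083), np.float64(0.182)), (np.float64(0.589), np.float64(-0.078), np.float64(0.185))]
[(np.float64(0.591), 
[... 1311 characters left out ...]
loat64(0.557), np.float64(0.022), np.float64(0.112)), (np.float64(0.582), np.float64(0.039), np.float64(0.164))]
[(np.float64(0.556), np.float64(0.022), np.float64(0.102)), (np.float64(0.555), np.float64(0.027), np.float64(0.104))]
[(np.float64(0.549), np.float64(0.02), np.float64(0.079)), (np.float64(0.548), np.float64(0.025), np.float64(0.082))]
[(np.float64(0.565), np.float64(0.027), np.float64(0.098)), (np.float64(0.551), np.float64(0.027), np.float64(0.078))]
(array([  8,   5,   8,   6,   3,   4,   0,   2,   9,  21,  41, 105, 116,
       189,  34,  77]), array([0.115, 0.12 , 0.125, 0.13 , 0.135, 0.14 , 0.145, 0.15 , 0.155,
       0.16 , 0.165, 0.17 , 0.175, 0.18 , 0.185, 0.19 , 0.195]))
```

```bash
python3 -m handwheel '[[0.66,1.0,0.05,0.1,0],[0.66,5.9,0.3,0.1,0],[0.66,5.9,0.3,0.1,0],[0.66,5.9,0.3,0.1,0],[0.66,3,0.15,0.1,0],[0.66,-2,-0.1,0.1,0]]'
python3 - <<'E'
from fit import *
print('dish',circ('scene','dish',.0,.12),circ('top','dish',.0,.12))
p,d=cap('scene'); cv2.imwrite('pics/s6.png',cv2.resize(p[130:290,180:340,::-1],None,fx=3.7,fy=3.7))
p,d=cap('top'); a=cv2.resize(p[100:260,215:320,::-1],None,fx=3.7,fy=3.7); b=cv2.imread('pics/s6.png')
o=np.hstack([b,a]); o=cv2.resize(o,(800,int(o.shape[0]*800/o.shape[1]))); cv2.imwrite('pics/s6.png',o)
E
```

```text
time_s: 18.32
tcp_pos: [0.5275, -0.0023, 0.0932]
eef_rot: [180.0, -0.0, 2.9]
contact_force: [0.4, 2.1, -0.1]
gripper_width: 0.0299
gripper_force: 0.0
dish (0.63, 192, ((713.12939453125, 13.274785041809082), 39.54304504394531), array([0.7224, 0.0173, 0.0829])) (0.98, 449, ((744.8858642578125, 7.945943355560303), 47.70637512207031), array([0.7374, 0.0074, 0.0546]))
```

View pics/s6.png

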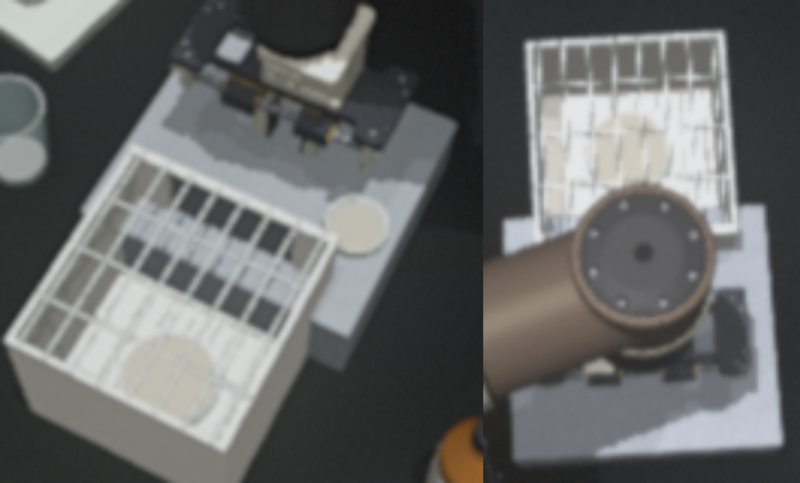

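The dish lies in the collecting box, at (170,375) in the scene crop and (630,145) in the top crop. I'll retreat, let the flap settle and make a final check.

```bash
python3 -m handwheel '[[0.66,-3,0,1,0],[0.66,-6,0,4,0],[0.66,-8,0,9,0],[0.66,-8,0,13,0],[0.66,-8,0,13,0],[0.66,-8,0,13,0],[0.66,-8,0,13,0],[0.66,-8,0,13,0]]'; python3 -m handwheel '[[0.66,0,0,0,0],[0.66,0,0,0,0],[0.66,0,0,0,0],[0.66,0,0,0,0],[0.66,0,0,0,0],[0.66,0,0,0,0],[0.66,0,0,0,0],[0.66,0,0,0,0]]'
python3 - <<'E'
from fit import *
print(circ('scene','bottle',.09,.12),circ('scene','small_dish',.09,.106),circ('scene','dish',0,.03))
p,d=cap('scene');W=world('scene',d)
for x in finder.cut_out('scene','flap')[:1]:
    pass
w=W.reshape(-1,3);b=w-[.6333,.0008,0];X=b[:,0]*.9985+b[:,1]*.0541;Y=-b[:,0]*.0541+b[:,1]*.9985
m=(abs(Y)<.055)&(w[:,2]>.088)&(w[:,2]<.145)&(X>-.03)&(X<.06)
print('flap area X vs z',[(round(z,3),np.round(np.percentile(X[m&(abs(w[:,2]-z)<.005)],[10,50,90]),3)) for z in(.093,.103,.115,.13) if (m&(abs(w[:,2]-z)<.005)).any()])
cv2.imwrite('pics/s7.png',cv2.resize(p[60:290,140:370,::-1],None,fx=2.6,fy=2.6))
E
```

```text
time_s: 19.62
tcp_pos: [0.4478, -0.0024, 0.2226]
eef_rot: [180.0, 0.1, 2.9]
contact_force: [-0.5, 0.7, 0.2]
gripper_width: 0.03
gripper_force: 0.0
time_s: 20.62
tcp_pos: [0.4481, -0.0022, 0.2236]
eef_rot: [-180.0, -0.0, 2.9]
contact_force: [-0.4, -0.5, -0.3]
gripper_width: 0.03
gripper_force: 0.0
(0.85, 52, ((452.2840270996094, -348.0958557128906), 12.740303039550781), array([ 0.4525, -0.3472,  0.1005])) (0.92, 301, ((573.9002075195312, 92.45193481445312), 28.308168411254883), array([0.5736, 0.0926, 0.0947])) (0.76, 669, ((748.470703125, 8.939569473266602), 48.55316162109375), array([0.7499, 0.0104, 0.023 ]))
flap area X vs z [(0.093, array([-0.002, -0.001,  0.   ])), (0.103, array([-0.002, -0.001,  0.   ])), (0.115, array([-0.002, -0.   ,  0.001])), (0.13, array([-0.002, -0.001,  0.001]))]
```

View pics/s7.png

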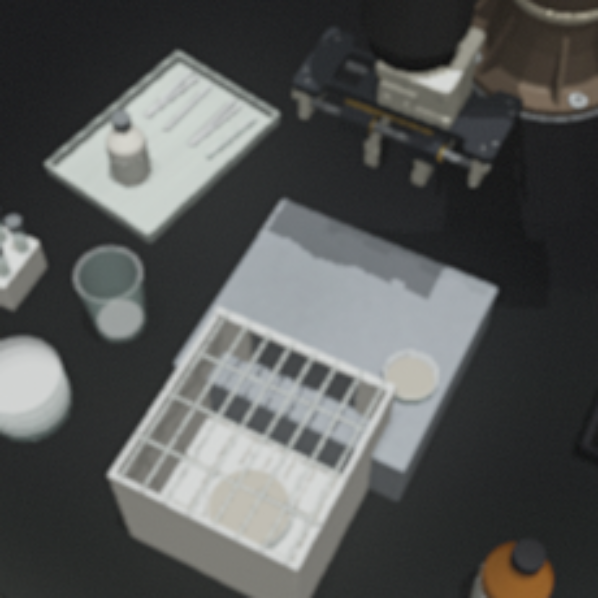

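The bottle is upright in the tray at (128,155), the dish lies flat in the box at (250,507), and the flap hangs vertical at the closed plane. The small dish at (411,376) has not moved.

```bash
python3 -c "
from plant import r; print(r.close_job())"
```

```text
the job is handed in; nothing more can be done
None
```

The job is done and handed in at about 21 s: the bottle stands upright on the tray's bare half, the dish is flat in the collecting box (a short fast final push, since the tool couldn't lean; peak force on the glass not measured), the flap hung shut at the last check, and the robot is clear.

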